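# Clear, shut and lock the test jaw

## Robot

A 6-joint arm with a two-finger parallel gripper is mounted at the origin on the work surface. World frame = base frame: x ahead of the robot, y to its left, z up, the work surface at z = 0. Lengths are in m, angles in rad, forces in N, time in s.
With the tool pointing down it reaches from about 0.35 to 0.925 m from the base axis. Payload 6.4 kg.
Tool frame: the origin (TCP) lies at the very end of the fingers, on their centre line; the grasp point (between the pads) lies 19 mm behind it; z points along the fingers, y is the line along which they close (so a half turn about z gives the same grasp; the last joint's range is limited). The gripper opens to 85 mm and grips with 20 to 120 N. Pads are 22 mm wide; open, the fingers measure 114 mm over their backs; the gripper's body (76 mm by 85 mm) begins 54 mm behind the grasp point. The pads swing forward as they close: fully open they stand 13 mm farther back than shut.
Start: joints at [-1.326, 0.245, 1.558, -0, 1.339, -0.174], TCP at [0.264, -0.594, 0.231] pointing down, gripper open.
Joint ranges: [-3.13, 3.13], [-1.02, 2.26], [0.13, 2.54], [-0.95, 4.09], [0.21, 2.88], [-2.74, 2.74]. Speed limits (rad/s): [2.57, 2.57, 3.14, 3.14, 3.14, 3.14].

## Interface

Orientations are given as a rotation vector (axis times angle).
In Python, from station import arm gives the robot as it stands. The module is installed in compiled form; this text tells all that it offers.
- The arm moves only by the tool apply_moves, never from a script. Its argument "rows" is a list of rows, each a list of 7 numbers: the opening, from -1 (shut) to 1 (fully open), then the shift along the tool's x, y, z scaled (see below), then the turn, a rotation vector about the tool's x, y, z scaled (see below). In form: [[fingers, x, y, z, ax, ay, az], ...]. A call has 1 to 12 rows; each row is the pose to reach, as a shift and turn from the pose commanded when the call began, along the tool's axes at that moment; what a row does not reach only later rows make up. The controller multiplies each number of a shift by 40 cm and each number of a turn by 60 degrees. A row lasts 1/12 s, in which the tool goes at most 41.7 mm and 7.16 degrees, less where a joint would pass 70% of its speed; a pose out of reach is approached as far as the arm can. A call with a number of a shift or a turn outside -1 to 1 is refused whole. A call with a gripper value outside its range is refused whole. The fingers move at their own pace and stop on an object; the grip force is fixed at half the most. Time passes only in rows, so rows that repeat a pose let the fingers close. It gives the time, the measured TCP pose, the force, the opening and the grip force at its end, in the units of the state.
- arm.read_state(): the state, without advancing time (a new reading comes with each control period).
- arm.capture(name): name is "scene" or "top" or "wrist"; returns the picture (384x512x3 uint8, blue, green, red); there is no depth.
- arm.camera_model(name): a dict with "mtx" (3x3 intrinsics, pixels), "eye" and "attitude" of the camera in the world. Camera axes: x right, y down, z forward; pixel columns grow to the right and rows downward; lengths in m; the calibration is good to about 2 mm. The wrist camera is an equidistant fisheye: a pixel r from the principal point sees the ray r / f radians off the axis. A picture is of the moment at which its call begins: read the wrist's pose just before it. camera_model takes no time and is no camera call; for the wrist camera it gives the pose at the moment of the call.
- arm.close_job(): hands the job in; it is judged then, once.
Trained networks look in the newest picture that a camera, given by its name, has taken for a name from the list of things; names that differ only in an ending like _2 or _b are one class to them, and where a whole thing is asked for, a point or a joint stands for the part that bears it (a point fixed in the world has none). Each returns a list of dicts, best first, with "confidence" (0 to 1); they miss things now and then, are a little off and sometimes report something else, mostly with a low value. They report only what shows in the picture. A call takes as long as a camera call. They do not tell look-alikes from the thing itself.
- arm.recognise(camera, name): "point" ([x, y, z] in m, in world coordinates, good to about 4 mm: the middle of the surface that is visible of it).
- arm.masks_of(camera, name): "pixels" (384x512 bool, what is visible of it).
- arm.spot_point(camera, name): "point" ([x, y, z] in m, in world coordinates, good to about 4 mm: a listed point, or the origin of a listed thing).
The state is a dict: "time": time; "joint_pos": joint angles; "qd": joint speeds; "joint_torque": joint torques, N m; "tool_pos": TCP position; "ee_rot": TCP orientation; "wrist_force": force on the tool from outside, world axes, zero at the start; "ft_torque": the same for the moment, N m; "finger_gap": finger opening in m; "gripper_force": force on a finger pad.
Only numpy, scipy, OpenCV 4.12 (cv2) and the standard library are available. Lean on these libraries where they do the work, as an engineer would, in place of code of your own. Each camera call takes 0.05 s, during which the arm holds its last target. There are 200 camera calls.

## Task

The test jaw has to be shut and locked. Before moving the yellow-gripped lever, fold the red hasp fully back off its brass catch and put the black rubber stopper that stands in the lever's way into the blue tray. Then sweep the lever all the way home against its stop, with the hasp still folded back, fold the hasp fully down over it, and leave the carabiner, the clip and the swivel where they lie.

Things in the scene. Friction and masses are not known exactly. Their poses are not given: they have to be found in the camera images.
- rig: Fixed test jaw on a blue plate x -130..70, y -220..130, 10 mm thick. Origin on the shelf under the lever's home line, z up. In mm: lever pivot x 0, y -100, top z 56; lever stop x 12..33, y 90..120, top z 50; brass catch x -36, y 0, top z 30 (lever passes above it); hasp hinge block x 26..46, y -25..25; fixed jaw block x -48..-14, y -188..-142, top z 64, met by the jaw on the lever's short end.
- lever (a joint): Angle of the lever (rad) about its vertical pivot. 0 = home: against the stop, lying along the rig's +y, jaw shut. It grows as the lever turns towards the rig's -x, at most 1.15; it stays where it is left and needs about 1 N at the grip.
- lever_grip (a point): Middle of the lever's yellow grip, on its centre line at z 37 mm, 185 mm from the pivot axis. The grip is 75 mm long (145 to 220 mm from the pivot), 20 wide, 16 high; the steel bar inward of it is 18 wide, 14 high. Its y points outward along the lever; at lever angle 0 its axes are the rig's.
- hasp (a joint): Angle of the red hasp (rad). 0 = flat, down over the lever's home place with its two-pronged nose over the catch; grows as it is lifted and folded back towards the rig's +x; 0.79 has the rod straight above the hinge, 1.6 (flap upright) is the stop, fully back. It stays where it is left.
- hasp_rod (a point): Middle of the free length of the hasp's steel finger rod: 10 mm thick, along the rig's y, free 22 mm each way from here, standing out from a lug on the hasp towards the pivot. Hasp flat: rig x -8, y -42, z 94 mm; nothing below it but the lever's home place (lever top z 45) and the plate. The red hasp flap is 72 x 40 x 4 mm, at rig y -20..20.
- hasp_hinge (a point): Point on the hasp's hinge axis (along the rig's y) at the same y as hasp_rod: rig x 34, y -42, z 52 mm. The rod circles it at 59 mm.
- stopper: Loose black rubber stopper, a plug 46 mm high, 42 mm across at the foot and 34 mm at the top, 60 g, standing on the rig's plate between lever and home. Origin at the centre of its foot.
- stopper_mid (a point): Centre of the stopper, 23 mm above its foot on its axis.
- tray: Fixed blue open tray 140 x 140 mm, 36 mm high, wall and floor about 4 mm. Origin at the centre of its underside, on the shelf.
- carabiner: Loose silver oval carabiner lying flat, 106 x 58 mm, 10 mm thick, 75 g. Origin at the middle of its underside. Leave alone.
- clip: Loose red plastic gate clip lying flat, about 72 x 50 mm, 12 mm high, 30 g. Origin near the middle of its underside. Leave alone.
- swivel: Loose grey steel swivel with two eyes, 92 x 40 mm, 26 mm high, 150 g. Origin at the middle of its underside. Leave alone.
There are look-alikes about, which are no part of the job. There is more than one size of the stopper; the one meant has the size given above.

How it is judged:
On the way, in this order (a step that is already met when the one before it is completed fails the run):
1. hasp folded back (at least 1.2 of its 1.6 rad) and stopper in the tray, the lever not yet moved far (value of joint hasp above 1.2 rad and value of joint lever above 0.6 rad and x of stopper_mid in the frame of tray between -0.06 and 0.06 m and y of stopper_mid in the frame of tray between -0.06 and 0.06 m and height (world z) of stopper_mid below 0.04 m and linear speed of stopper below 0.05 m/s), for 0.2 s.
2. lever swept home while the hasp is still folded back (value of joint lever below 0.05 rad and value of joint hasp above 1 rad), for 0.2 s.
At the end, for the whole second after the job is handed in: The lever is home (within 0.05 rad of its stop), the hasp is down over it (within 0.1 rad of flat), and the stopper rests inside the tray on its floor (value of joint lever below 0.05 rad and value of joint hasp below 0.1 rad and x of stopper_mid in the frame of tray between -0.06 and 0.06 m and y of stopper_mid in the frame of tray between -0.06 and 0.06 m and height (world z) of stopper_mid below 0.04 m and linear speed of stopper below 0.05 m/s); the robot touches nothing.
It fails at once if the carabiner is shifted more than 25 mm (distance of carabiner from where it was at the start of the episode above 0.025 m).
It fails at once if the clip is shifted more than 25 mm (distance of clip from where it was at the start of the episode above 0.025 m).
It fails at once if the swivel is shifted more than 25 mm (distance of swivel from where it was at the start of the episode above 0.025 m).
It also fails if it takes over 72 s, if anything falls off the work surface, if the arm or the gripper's body presses on something with over 40 N, if the wrist force passes 120 N, or if a joint passes its speed limit or range.

## Working session

There is one attempt and no reset: what is moved stays moved. The work goes in short steps, Python scripts to look and compute and a tool call to move; the robot and the scene stay as the last step left them, time stands still between calls to the robot, and variables do not carry over. Pictures are saved under pics/ and viewed, at most 10 in all, crops included, and the job is handed in when it is done.

Besides the shell and the picture viewer there is one more tool, called as a command line: name --pt "numbers of a row" for each row, then --argument value for the rest. apply_moves: Moves the arm, as the interface text tells. Shifts and turns lie within -1 to 1; 1 stands for 40 cm of shift or 60 degrees of turn. Its arguments: {"type":"object","properties":{"rows":{"type":"array"}},"required":["rows"]}

```bash
mkdir -p pics
python3 - <<'E'
from station import arm
import cv2, numpy as np
s=arm.read_state(); print(s['time'],s['tool_pos'],s['ee_rot'],s['finger_gap'])
ims=[]
for c in ['scene','top']:
    im=arm.capture(c); cv2.imwrite(f'pics/{c}0.png',im)
    m=arm.camera_model(c); print(c,m['eye'],m['mtx'][0][0])
    for n in ['rig','lever_grip','hasp_rod','hasp_hinge','stopper','stopper_mid','tray','carabiner','clip','swivel']:
        print(n,[(np.round(d['point'],3).tolist(),round(d['confidence'],2)) for d in arm.spot_point(c,n)])
E
```

```text
0.0 [ 0.26421371 -0.59327867  0.23019749] [-3.07110056e+00 -6.52685116e-01  1.11987126e-04] 0.08536201344637366
scene [ 0.93701658 -0.51008713  0.99660828] 441.32512564139
rig [([0.632, -0.086, -0.001], 0.58)]
lever_grip [([0.5, -0.036, 0.038], 0.82), ([0.615, -0.129, 0.092], 0.75)]
hasp_rod [([0.615, -0.128, 0.093], 0.76)]
hasp_hinge [([0.654, -0.142, 0.049], 0.77)]
stopper [([0.573, -0.039, 0.011], 0.72), ([0.405, -0.139, -0.003], 0.55), ([0.45, 0.283, -0.0], 0.27)]
stopper_mid [([0.57, -0.039, 0.033], 0.56), ([0.402, -0.14, 0.017], 0.5)]
tray [([0.45, 0.283, -0.001], 0.71)]
carabiner [([0.793, -0.074, -0.002], 0.55)]
clip [([0.445, 0.282, 0.002], 0.63)]
swivel [([0.641, 0.32, -0.0], 0.63)]
top [ 0.51819623 -0.01893473  1.12510668] 422.2378012403121
rig [([0.628, -0.09, 0.0], 0.86), ([0.796, -0.075, -0.003], 0.19)]
lever_grip [([0.499, -0.036, 0.04], 0.86)]
hasp_rod [([0.614, -0.129, 0.099], 0.96), ([0.573, -0.038, 0.012], 0.37)]
hasp_hinge [([0.654, -0.143, 0.052], 0.92)]
stopper [([0.569, -0.038, 0.011], 0.71), ([0.404, -0.136, 0.001], 0.44)]
stopper_mid [([0.57, -0.038, 0.031], 0.62), ([0.407, -0.137, 0.014], 0.54), ([0.797, -0.076, -0.003], 0.19)]
tray []
carabiner [([0.795, -0.075, -0.001], 0.8), ([0.568, -0.038, 0.011], 0.54)]
clip [([0.438, -0.349, -0.003], 0.75)]
swivel [([0.641, 0.319, -0.003], 0.8)]
```

View pics/scene0.png

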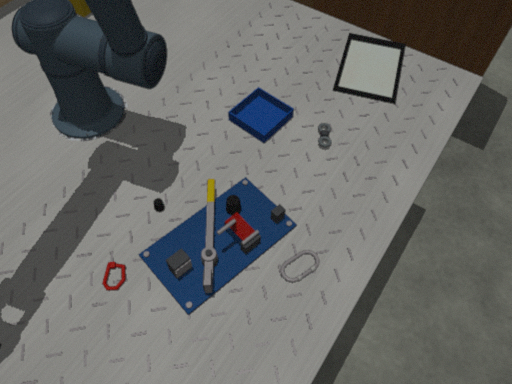

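View pics/top0.png

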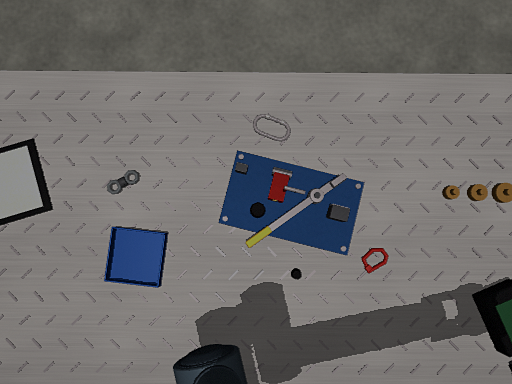

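Black plugs in the top view: a large one on the plate at (258,210), between lever and home, and a small one off the plate at (296,273). The large one fits the description. I'll confirm it in a crop and fit the rig and tray poses.

```bash
cat > h.py <<'E'
import numpy as np, cv2
from station import arm
def ray(c,px,z):
    m=arm.camera_model(c); K=np.array(m['mtx']); R=np.array(m['attitude']); e=np.array(m['eye'])
    if R.shape!=(3,3): R=cv2.Rodrigues(R.ravel())[0]
    d=R@np.linalg.inv(K)@np.array([px[0],px[1],1.]); return e+d*(z-e[2])/d[2]
E
python3 - <<'E'
from h import *
im=cv2.imread('pics/top0.png'); hsv=cv2.cvtColor(im,cv2.COLOR_BGR2HSV)
m=cv2.inRange(hsv,(100,120,40),(125,255,255))
n,l,st,ce=cv2.connectedComponentsWithStats(m)
blob=np.zeros_like(m)
for i in range(1,n):
    if st[i,4]>20 : print(st[i])
for (name,x0,x1,z) in [('rig',215,370,.01),('tray',95,175,.036)]:
    s=np.zeros_like(m); s[130:300,x0:x1]=m[130:300,x0:x1]
    s=cv2.morphologyEx(s,cv2.MORPH_OPEN,np.ones((3,3)))
    r=cv2.minAreaRect(cv2.findNonZero(s)); b=cv2.boxPoints(r)
    P=np.array([ray('top',p,z)[:2] for p in b]); print(name,b.round(1).tolist(),P.round(4).tolist(),P.mean(0),np.linalg.norm(P[1]-P[0]),np.linalg.norm(P[2]-P[1]))
for s in [(258,210),(296,273)]:
    print(ray('top',s,.05))
    hm=(hsv[...,2]<45)
    nn,ll,ss,cc=cv2.connectedComponentsWithStats(hm.astype(np.uint8)); i=ll[s[1],s[0]]; print(ss[i],cc[i],ray('top',cc[i],.033))
cv2.imwrite('pics/crop0.png',cv2.resize(im[140:290,210:390],None,fx=4,fy=4,interpolation=cv2.INTER_CUBIC))
E
```

```text
[ 219  151  117   81 4232]
[ 268  178   96   77 3261]
[ 104  227   62   61 2758]
rig [[218.1999969482422, 222.10000610351562], [236.60000610351562, 149.8000030517578], [364.5, 182.39999389648438], [346.0, 254.6999969482422]] [[0.5382, 0.0652], [0.7313, 0.0182], [0.6459, -0.3223], [0.4548, -0.2712]] [ 0.59253175 -0.1275376 ] 0.1987522514607753 0.351011017375882
tray [[108.9000015258789, 279.0], [115.5999984741211, 226.10000610351562], [165.10000610351562, 232.39999389648438], [158.3000030517578, 285.29998779296875]] [[0.3915, 0.3401], [0.526, 0.3268], [0.5105, 0.1993], [0.3762, 0.2138]] [0.45104796 0.269994  ] 0.13522932542149632 0.12841805874032616
[ 0.56883807 -0.03887468  0.05      ]
[250 202  16  16 187] [257.14973262 209.74331551] [ 0.57029091 -0.0369859   0.033     ]
[ 0.41046781 -0.13539119  0.05      ]
[291 268  10  11  86] [295.60465116 273.24418605] [ 0.40814    -0.13621866  0.033     ]
```

View pics/crop0.png

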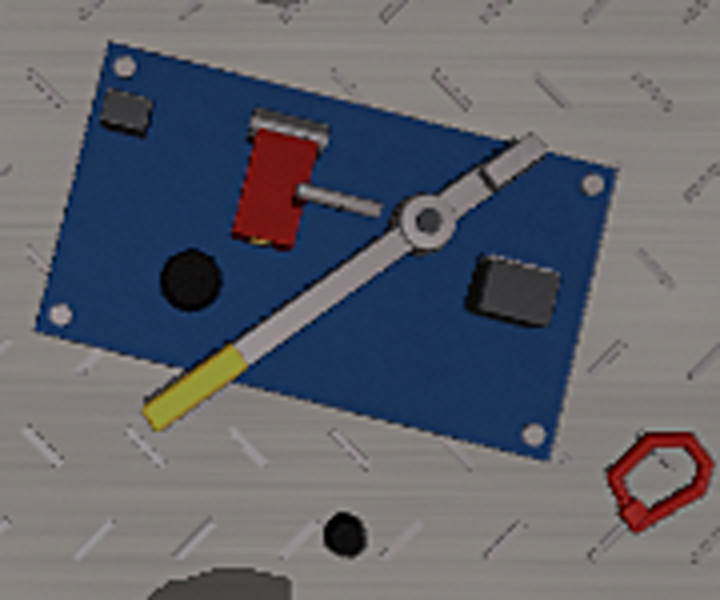

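The crop confirms it. The plug at (190,280) is about 40 mm wide and stands between lever and home, so it's the stopper. The one at (345,535) is about 26 mm wide and is the look-alike. Next I'll fold the hasp back.

```bash
cat >> h.py <<'E'
from scipy.spatial.transform import Rotation as Ro
O=np.array([.631,-.090]); A=np.radians(-14); X=np.array([np.cos(A),np.sin(A)]); Y=np.array([-np.sin(A),np.cos(A)])
def rig(x,y): return O+X*x/1000+Y*y/1000
def down(yaw): # tool x at yaw deg, tool pointing down
    return Ro.from_euler('z',yaw,degrees=True)*Ro.from_euler('x',180,degrees=True)
def plan(*ts):
    "targets (x,y,z,yaw) world -> scaled rows from current pose"
    s=arm.read_state(); R=Ro.from_rotvec(s['ee_rot']); p=np.array(s['tool_pos'])
    tx=R.as_matrix()[:,0]; print('t',round(s['time'],2),'tcp',p.round(4),'yaw',np.degrees(np.arctan2(tx[1],tx[0])).round(1),'F',np.round(s['wrist_force'],1),'gap',round(s['finger_gap'],4),'j6',round(s['joint_pos'][5],2))
    for t in ts:
        d=R.inv().apply(np.array(t[:3])-p)/.4; r=(R.inv()*down(t[3])).as_rotvec()/np.radians(60); print(np.r_[d,r].round(3).tolist())
E
python3 - <<'E'
from h import *
plan((*rig(-45,-46),.20,76),(*rig(-45,-46),.076,76))
E
```

```text
t 1.1 tcp [ 0.2644 -0.5938  0.2313] yaw 24.0 F [ 0.5  0.3 -0.1] gap 0.0856 j6 -0.17
[1.19, -0.757, 0.078, 0.0, 0.0, -0.867]
[1.19, -0.757, 0.388, 0.0, 0.0, -0.867]
```

apply_moves --pt "-1 1 -0.636 0.07 0 0 -0.867" --pt "-1 1 -0.636 0.07 0 0 -0.867" --pt "-1 1 -0.636 0.07 0 0 -0.867" --pt "-1 1 -0.636 0.07 0 0 -0.867" --pt "-1 1 -0.636 0.07 0 0 -0.867" --pt "-1 1 -0.636 0.07 0 0 -0.867" --pt "-1 1 -0.636 0.07 0 0 -0.867" --pt "-1 1 -0.636 0.07 0 0 -0.867" --pt "-1 1 -0.636 0.07 0 0 -0.867" --pt "-1 1 -0.636 0.07 0 0 -0.867" --pt "-1 1 -0.636 0.07 0 0 -0.867" --pt "-1 1 -0.636 0.07 0 0 -0.867"

```text
time: 2.1
tool_pos: [0.528, -0.1947, 0.2031]
ee_rot: [-2.471, -1.939, -0.002]
wrist_force: [0.2, -1.1, -1.2]
finger_gap: 0.0
gripper_force: 0.0
```

Run:
```python
from h import *
plan((*rig(-45,-46),.20,76),(*rig(-45,-46),.076,76))
```

```text
t 2.1 tcp [ 0.528  -0.1947  0.2031] yaw 76.2 F [ 0.2 -1.1 -1.2] gap 0.0 j6 -0.32
[0.201, 0.075, 0.008, 0.0, -0.001, 0.004]
[0.2, 0.075, 0.318, 0.0, -0.001, 0.004]
```

apply_moves --pt "-1 0.1 0.04 0 0 0 0" --pt "-1 0.2 0.075 0 0 0 0" --pt "-1 0.2 0.075 0 0 0 0" --pt "-1 0.2 0.075 0.1 0 0 0" --pt "-1 0.2 0.075 0.2 0 0 0" --pt "-1 0.2 0.075 0.28 0 0 0" --pt "-1 0.2 0.075 0.318 0 0 0" --pt "-1 0.2 0.075 0.318 0 0 0"

```text
time: 2.77
tool_pos: [0.5714, -0.1271, 0.0712]
ee_rot: [-2.469, -1.929, 0.007]
wrist_force: [0.1, -0.5, -0.3]
finger_gap: -0.0003
gripper_force: 0.0
```

Run:
```python
from h import *
plan((*rig(45,-46),.076,76),(*rig(60,-46),.076,76))
cv2.imwrite('pics/s1.png',cv2.resize(arm.capture('scene')[150:320,120:340],None,fx=3.5,fy=3.5))
```

```text
t 2.77 tcp [ 0.5714 -0.1271  0.0712] yaw 76.0 F [ 0.1 -0.5 -0.3] gap -0.0003 j6 -0.17
[0.011, 0.235, -0.014, -0.009, -0.001, 0.0]
[0.011, 0.272, -0.014, -0.009, -0.001, 0.0]
```

View pics/s1.png

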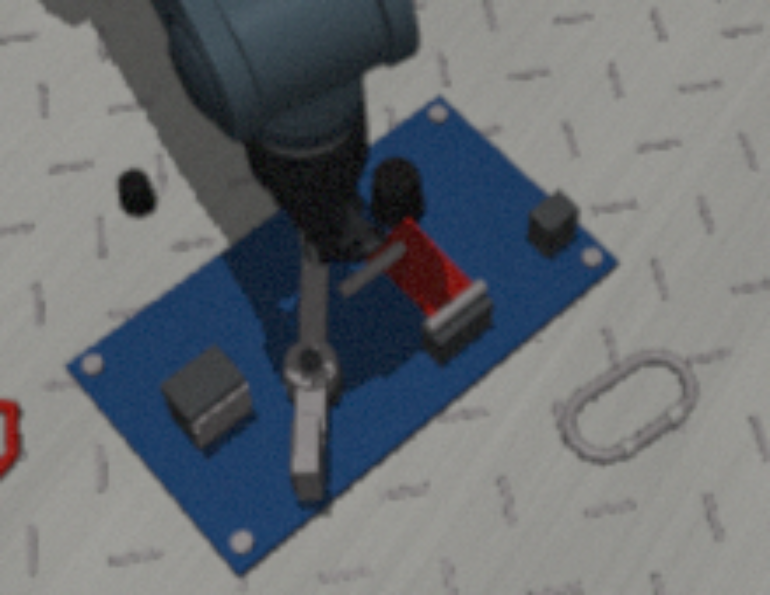

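The closed fingers, near (355,240), stand on the rig's -x side of the rod, which runs (345,290) to (405,245). The flap is still flat. I'll push towards +x.

apply_moves --pt "-1 0.01 0.03 -0.01 0 0 0" --pt "-1 0.01 0.055 -0.01 0 0 0" --pt "-1 0.01 0.08 -0.01 0 0 0" --pt "-1 0.01 0.105 -0.01 0 0 0" --pt "-1 0.01 0.13 -0.01 0 0 0" --pt "-1 0.01 0.155 -0.01 0 0 0" --pt "-1 0.01 0.18 -0.01 0 0 0" --pt "-1 0.01 0.2 -0.01 0 0 0" --pt "-1 0.01 0.22 -0.01 0 0 0" --pt "-1 0.01 0.235 -0.01 0 0 0" --pt "-1 0.01 0.24 -0.01 0 0 0"

```text
time: 3.73
tool_pos: [0.6696, -0.148, 0.0806]
ee_rot: [2.475, 1.934, 0.0]
wrist_force: [-2.3, -0.3, -1.0]
finger_gap: 0.0002
gripper_force: 0.9
```

Run:
```python
from h import *
plan((*rig(57,-46),.076,76),(*rig(-20,-46),.2,76))
for c in ['scene','top']:
    im=arm.capture(c); print([(np.round(d['point'],3).tolist(),round(d['confidence'],2)) for d in arm.spot_point(c,'hasp_rod')])
    if c=='scene': cv2.imwrite('pics/s2.png',cv2.resize(im[150:320,120:340],None,fx=3.5,fy=3.5))
print('rod 1.6',rig(77,-42),'rod 1.3',rig(70,-42))
```

```text
t 3.73 tcp [ 0.6696 -0.148   0.0806] yaw 76.0 F [-2.3 -0.3 -1. ] gap 0.0002 j6 -0.14
[0.002, 0.014, 0.011, 0.001, 0.0, 0.0]
[0.002, -0.179, -0.299, 0.001, 0.0, 0.0]
[([0.687, -0.149, 0.096], 0.6)]
[]
rod 1.6 [ 0.69555205 -0.14938041] rod 1.3 [ 0.68875998 -0.14768695]
```

View pics/s2.png

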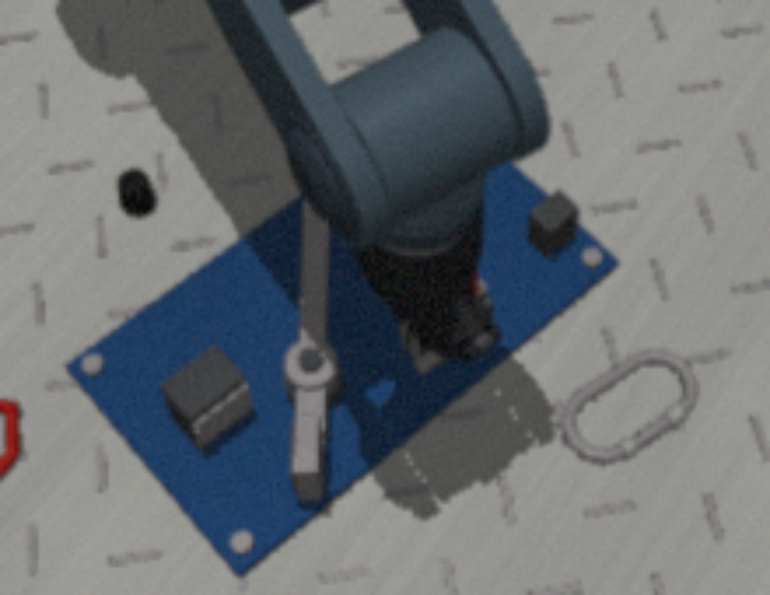

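The hasp is riding up with the fingers, at about 1.3 rad with 2 N of force. I'll push the rest of the way to the stop.

apply_moves --pt "-1 0 0.01 0 0 0 0" --pt "-1 0 0.016 0 0 0 0" --pt "-1 0 0.022 0 0 0 0" --pt "-1 0 0.022 0 0 0 0"

```text
time: 4.27
tool_pos: [0.6771, -0.1496, 0.0794]
ee_rot: [-2.474, -1.934, 0.001]
wrist_force: [-2.5, 0.4, -1.5]
finger_gap: 0.0002
gripper_force: 1.1
```

apply_moves --pt "-1 0 0.008 0 0 0 0" --pt "-1 0 0.014 0 0 0 0" --pt "-1 0 0.014 0 0 0 0"

```text
time: 4.52
tool_pos: [0.6779, -0.1497, 0.079]
ee_rot: [-2.464, -1.928, 0.015]
wrist_force: [-23.1, 5.3, 9.8]
finger_gap: -0.0006
gripper_force: 11.5
```

The hasp is at its stop. I'll back off, rise, and go to the stopper.

apply_moves --pt "-1 0 -0.04 0 0 0 0" --pt "-1 0 -0.08 -0.05 0 0 0" --pt "0 0 -0.15 -0.15 0 0 0" --pt "1 0 -0.2 -0.25 0 0 0" --pt "1 0 -0.25 -0.28 0 0 0" --pt "1 0 -0.25 -0.28 0 0 0"

```text
time: 5.02
tool_pos: [0.5871, -0.1275, 0.1995]
ee_rot: [2.467, 1.928, 0.009]
wrist_force: [0.5, -0.6, 0.2]
finger_gap: 0.0481
gripper_force: 0.0
```

Run:
```python
from h import *
for c in ['scene','top']:
    arm.capture(c)
    for n in ['hasp_rod','stopper_mid','lever_grip']: print(c,n,[(np.round(d['point'],3).tolist(),round(d['confidence'],2)) for d in arm.spot_point(c,n)])
plan((.5705,-.038,.16,35),(.5705,-.038,.024,35))
```

```text
scene hasp_rod [([0.696, -0.151, 0.09], 0.76)]
scene stopper_mid [([0.571, -0.035, 0.031], 0.68), ([0.404, -0.139, 0.016], 0.68), ([0.698, -0.148, 0.09], 0.62)]
scene lever_grip [([0.503, -0.036, 0.036], 0.74)]
top hasp_rod []
top stopper_mid [([0.571, -0.036, 0.037], 0.62)]
top lever_grip [([0.498, -0.034, 0.038], 0.75)]
t 5.42 tcp [ 0.5858 -0.127   0.1906] yaw 76.0 F [-0.5  0.1  0.2] gap 0.0855 j6 -0.16
[0.207, -0.091, 0.077, -0.002, 0.0, 0.684]
[0.206, -0.09, 0.417, -0.002, 0.0, 0.684]
```

apply_moves --pt "0.45 0.05 -0.02 0 0 0 0.12" --pt "0.45 0.1 -0.05 0 0 0 0.24" --pt "0.45 0.15 -0.07 0 0 0 0.36" --pt "0.45 0.207 -0.09 0 0 0 0.48" --pt "0.45 0.207 -0.09 0 0 0 0.6" --pt "0.45 0.207 -0.09 0 0 0 0.72" --pt "0.45 0.207 -0.09 0 0 0 0.84" --pt "0.45 0.207 -0.09 0 0 0 0.96" --pt "0.45 0.207 -0.09 0 0 0 1" --pt "0.45 0.207 -0.09 0 0 0 1"

```text
time: 6.25
tool_pos: [0.5709, -0.0379, 0.1912]
ee_rot: [-3.111, -0.437, 0.002]
wrist_force: [-0.5, 0.5, -0.7]
finger_gap: 0.0619
gripper_force: 0.0
```

Run:
```python
from h import *
plan((.571,-.0365,.12,1),(.571,-.0365,.022,1))
```

```text
t 6.25 tcp [ 0.5709 -0.0379  0.1912] yaw 16.0 F [-0.5  0.5 -0.7] gap 0.0619 j6 1.03
[0.001, -0.003, 0.178, -0.001, 0.001, 0.25]
[0.002, -0.003, 0.423, -0.001, 0.001, 0.25]
```

apply_moves --pt "0.45 0 -0.003 0.08 0 0 0.12" --pt "0.45 0 -0.003 0.16 0 0 0.25" --pt "0.45 0 -0.003 0.22 0 0 0.25" --pt "0.45 0.002 -0.003 0.28 0 0 0.25" --pt "0.45 0.002 -0.003 0.34 0 0 0.25" --pt "0.45 0.002 -0.003 0.39 0 0 0.25" --pt "0.45 0.002 -0.003 0.423 0 0 0.25" --pt "0.45 0.002 -0.003 0.423 0 0 0.25"

```text
time: 6.92
tool_pos: [0.5689, -0.036, 0.0193]
ee_rot: [-3.14, -0.029, 0.01]
wrist_force: [0.3, -0.0, 0.2]
finger_gap: 0.0616
gripper_force: 0.0
```

apply_moves --pt "0 0 0 0 0 0 0" --pt "-0.2 0 0 0 0 0 0" --pt "-1 0 0 0 0 0 0" --pt "-1 0 0 0 0 0 0" --pt "-1 0 0 0 0 0 0" --pt "-1 0 0 0 0 0 0"

```text
time: 7.42
tool_pos: [0.5728, -0.0369, 0.0246]
ee_rot: [3.141, 0.028, 0.005]
wrist_force: [0.3, -0.5, 5.5]
finger_gap: 0.0354
gripper_force: 60.5
```

apply_moves --pt "-1 0 0 -0.05 0 0 0" --pt "-1 0 0 -0.12 0 0 0" --pt "-1 0 0 -0.2 0 0 0" --pt "-1 0 0 -0.28 0 0 0" --pt "-1 0 0 -0.35 0 0 0" --pt "-1 0 0 -0.35 0 0 0"

```text
time: 7.92
tool_pos: [0.5751, -0.0375, 0.1701]
ee_rot: [3.138, 0.028, 0.018]
wrist_force: [1.0, -0.5, -0.0]
finger_gap: 0.0354
gripper_force: 60.1
```

Run:
```python
from h import *
plan((.45,.279,.16,1),(.45,.279,.025,1))
im=arm.capture('scene'); cv2.imwrite('pics/s3.png',cv2.resize(im[60:320,120:340],None,fx=2.2,fy=2.2))
for n in ['tray','hasp_rod','lever_grip']: print(n,[(np.round(d['point'],3).tolist(),round(d['confidence'],2)) for d in arm.spot_point('scene',n)])
```

```text
t 7.92 tcp [ 0.5751 -0.0375  0.1701] yaw 1.0 F [ 1.  -0.5 -0. ] gap 0.0354 j6 1.29
[-0.299, -0.797, 0.019, 0.003, -0.011, 0.0]
[-0.303, -0.798, 0.357, 0.003, -0.011, 0.0]
tray [([0.448, 0.282, -0.001], 0.88)]
hasp_rod [([0.697, -0.148, 0.095], 0.72)]
lever_grip [([0.5, -0.032, 0.036], 0.61)]
```

View pics/s3.png

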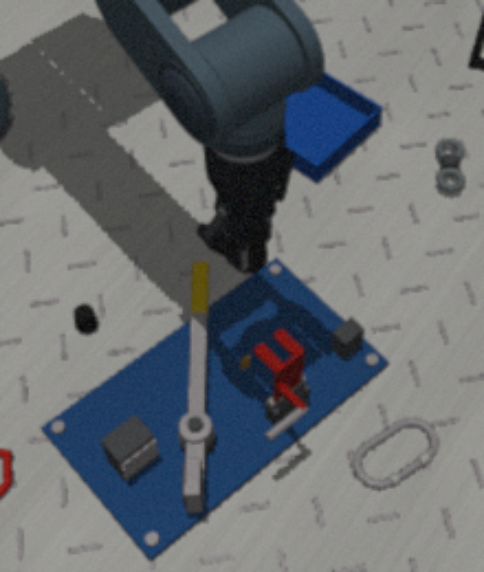

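The plate where the stopper stood is empty, the hasp at (285,365) is upright, the lever hasn't moved, and the grip reads 60 N at a 35 mm gap. Now to the tray.

apply_moves --pt "-1 -0.03 -0.08 0 0 0 0" --pt "-1 -0.065 -0.17 0 0 0 0" --pt "-1 -0.1 -0.26 0 0 0 0" --pt "-1 -0.13 -0.35 0 0 0 0" --pt "-1 -0.165 -0.44 0 0 0 0" --pt "-1 -0.2 -0.53 0 0 0 0" --pt "-1 -0.235 -0.62 0 0 0 0" --pt "-1 -0.265 -0.7 0 0 0 0" --pt "-1 -0.29 -0.77 0 0 0 0" --pt "-1 -0.304 -0.797 0 0 0 0" --pt "-1 -0.304 -0.797 0 0 0 0"

```text
time: 9.03
tool_pos: [0.4418, 0.2814, 0.1609]
ee_rot: [3.14, 0.034, -0.006]
wrist_force: [-0.1, -0.3, -0.6]
finger_gap: 0.0358
gripper_force: 60.1
```

Run:
```python
from h import *
plan((.45,.28,.024,1))
```

```text
t 9.03 tcp [0.4418 0.2814 0.1609] yaw 1.2 F [-0.1 -0.3 -0.6] gap 0.0358 j6 1.9
[0.022, 0.004, 0.342, 0.001, 0.004, 0.004]
```

apply_moves --pt "-1 0.01 0 0.07 0 0 0" --pt "-1 0.022 0.004 0.15 0 0 0" --pt "-1 0.022 0.004 0.22 0 0 0" --pt "-1 0.022 0.004 0.28 0 0 0" --pt "-1 0.022 0.004 0.315 0 0 0" --pt "-1 0.022 0.004 0.33 0 0 0" --pt "-1 0.022 0.004 0.34 0 0 0" --pt "-1 0.022 0.004 0.34 0 0 0"

```text
time: 9.7
tool_pos: [0.453, 0.2777, 0.0263]
ee_rot: [3.141, 0.026, -0.002]
wrist_force: [-0.8, -0.1, -0.8]
finger_gap: 0.0358
gripper_force: 60.1
```

apply_moves --pt "0.15 0 0 0 0 0 0" --pt "0.15 0 0 0 0 0 0" --pt "0.15 0 0 0 0 0 0" --pt "0.15 0 0 -0.05 0 0 0" --pt "0.15 0 0 -0.15 0 0 0" --pt "0.15 0 0 -0.25 0 0 0" --pt "0.15 0 0 -0.35 0 0 0" --pt "0.15 0 0 -0.4 0 0 0"

```text
time: 10.37
tool_pos: [0.4553, 0.2796, 0.1935]
ee_rot: [-3.138, -0.028, -0.014]
wrist_force: [0.9, -0.3, 0.4]
finger_gap: 0.0491
gripper_force: 0.0
```

Run:
```python
from h import *
d=np.radians(125.4); L=rig(0,-100)+.185*np.array([np.cos(d),np.sin(d)]); print(L)
n=np.array([np.cos(d+np.pi/2),np.sin(d+np.pi/2)])
plan((*(L+.045*n),.18,35))
arm.capture('scene')
arm.capture('top')
for c in ['scene','top']:
  for k in ['stopper_mid','hasp_rod','lever_grip']: print(c,k,[(np.round(d['point'],3).tolist(),round(d['confidence'],2)) for d in arm.spot_point(c,k)])
cv2.imwrite('pics/s4.png',cv2.resize(arm.capture('top')[140:310,80:400],None,fx=2.4,fy=2.4))
```

```text
[ 0.49964079 -0.03623093]
t 10.37 tcp [0.4553 0.2796 0.1935] yaw 1.0 F [ 0.9 -0.3  0.4] gap 0.0491 j6 1.89
[0.003, 0.855, 0.031, -0.0, -0.009, -0.566]
scene stopper_mid [([0.452, 0.278, 0.026], 0.64), ([0.4, -0.14, 0.016], 0.44)]
scene hasp_rod [([0.699, -0.152, 0.088], 0.57)]
scene lever_grip [([0.503, -0.038, 0.036], 0.88)]
top stopper_mid [([0.447, 0.279, 0.027], 0.68), ([0.407, -0.138, 0.014], 0.46)]
top hasp_rod [([0.694, -0.149, 0.093], 0.86)]
top lever_grip [([0.5, -0.035, 0.042], 0.74)]
```

View pics/s4.png

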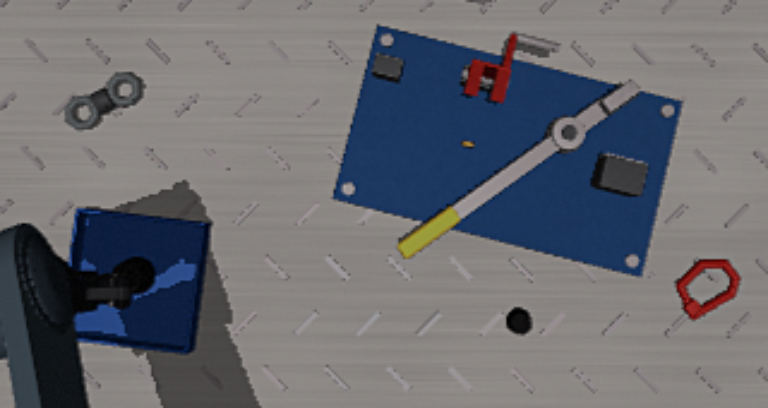

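The stopper stands in the tray at (130,272), the hasp is upright at (490,75), and the lever hasn't moved. Next is the lever.

apply_moves --pt "-1 0 0.09 0 0 0 -0.1" --pt "-1 0 0.19 0 0 0 -0.2" --pt "-1 0 0.29 0 0 0 -0.3" --pt "-1 0 0.39 0 0 0 -0.4" --pt "-1 0 0.49 0 0 0 -0.5" --pt "-1 0 0.59 0 0 0 -0.566" --pt "-1 0 0.68 0 0 0 -0.566" --pt "-1 0 0.77 0 0 0 -0.566" --pt "-1 0 0.83 0 0 0 -0.566" --pt "-1 0.003 0.855 0.03 0 0 -0.566" --pt "-1 0.003 0.855 0.03 0 0 -0.566"

```text
time: 11.73
tool_pos: [0.4589, -0.065, 0.1726]
ee_rot: [-2.996, -0.938, 0.005]
wrist_force: [-0.2, 0.1, -0.3]
finger_gap: -0.0003
gripper_force: 0.0
```

Run:
```python
from h import *
d=np.radians(125.4); L=rig(0,-100)+.185*np.array([np.cos(d),np.sin(d)])
n=np.array([np.cos(d+np.pi/2),np.sin(d+np.pi/2)])
plan((*(L+.045*n),.03,35.4))
```

```text
t 11.73 tcp [ 0.4589 -0.065   0.1726] yaw 34.8 F [-0.2  0.1 -0.3] gap -0.0003 j6 0.58
[0.013, 0.001, 0.356, -0.003, 0.002, -0.011]
```

apply_moves --pt "-1 0.005 0 0.09 0 0 0" --pt "-1 0.01 0 0.18 0 0 0" --pt "-1 0.01 0 0.26 0 0 0" --pt "-1 0.01 0 0.32 0 0 0" --pt "-1 0.01 0 0.36 0 0 0" --pt "-1 0.01 0 0.36 0 0 0"

```text
time: 12.23
tool_pos: [0.4599, -0.0589, 0.0269]
ee_rot: [-2.99, -0.944, 0.011]
wrist_force: [-0.7, 0.2, -1.1]
finger_gap: 0.0001
gripper_force: 0.0
```

```bash
cat >> h.py <<'E'
def lev(th,off,z=.03,r=.185):
    d=np.radians(76+th); u=np.array([np.cos(d),np.sin(d)]); n=np.array([-u[1],u[0]])
    return (*(rig(0,-100)+r*u+off*n),z,-14+th)
E
python3 - <<'E'
from h import *
plan(*[lev(t,.021) for t in (49,45,40,35,30,25,20,15,10,5,2)])
E
```

```text
t 12.23 tcp [ 0.4599 -0.0589  0.0269] yaw 35.0 F [-0.7  0.2 -1.1] gap 0.0001 j6 0.59
[0.065, 0.01, -0.008, -0.008, 0.005, 0.0]
[0.097, 0.008, -0.008, -0.007, 0.005, 0.067]
[0.138, 0.008, -0.008, -0.007, 0.005, 0.15]
[0.178, 0.012, -0.009, -0.007, 0.006, 0.234]
[0.218, 0.019, -0.009, -0.007, 0.006, 0.317]
[0.257, 0.029, -0.009, -0.006, 0.006, 0.4]
[0.295, 0.043, -0.01, -0.006, 0.007, 0.484]
[0.332, 0.06, -0.01, -0.006, 0.007, 0.567]
[0.367, 0.081, -0.01, -0.006, 0.007, 0.65]
[0.4, 0.104, -0.011, -0.005, 0.008, 0.734]
[0.419, 0.119, -0.011, -0.005, 0.008, 0.784]
```

apply_moves --pt "-1 0.03 0.01 0 0 0 0" --pt "-1 0.065 0.01 0 0 0 0" --pt "-1 0.097 0.01 0 0 0 0.067" --pt "-1 0.138 0.01 0 0 0 0.15" --pt "-1 0.178 0.012 0 0 0 0.234" --pt "-1 0.218 0.02 0 0 0 0.317" --pt "-1 0.257 0.03 0 0 0 0.4" --pt "-1 0.295 0.043 0 0 0 0.484" --pt "-1 0.332 0.06 0 0 0 0.567" --pt "-1 0.367 0.08 0 0 0 0.65" --pt "-1 0.4 0.104 0 0 0 0.734" --pt "-1 0.4 0.104 0 0 0 0.734"

```text
time: 13.23
tool_pos: [0.6215, -0.003, 0.0328]
ee_rot: [3.131, -0.249, 0.006]
wrist_force: [-0.2, -0.6, 0.6]
finger_gap: 0.0
gripper_force: 0.0
```

Run:
```python
from h import *
plan(lev(0,.021),lev(0,.015))
arm.capture('top'); print(arm.spot_point('top','lever_grip'),lev(0,0),lev(5,0))
```

```text
t 13.23 tcp [ 0.6215 -0.003   0.0328] yaw -9.1 F [-0.2 -0.6  0.6] gap 0.0 j6 1.54
[0.024, -0.005, 0.007, -0.0, -0.004, 0.082]
[0.039, -0.004, 0.007, -0.0, -0.004, 0.082]
[{'point': [0.4513, 0.2792, 0.0292], 'confidence': 0.68}] (np.float64(0.6515633611259717), np.float64(-0.00752486326654031), 0.03, -14) (np.float64(0.6357481864724759), np.float64(-0.004307229617499159), 0.03, -9)
```

apply_moves --pt "-1 0.012 -0.003 0.007 0 0 0.05" --pt "-1 0.02 -0.005 0.007 0 0 0.08" --pt "-1 0.026 -0.005 0.007 0 0 0.08" --pt "-1 0.026 -0.005 0.007 0 0 0.08"

```text
time: 13.67
tool_pos: [0.6283, -0.0028, 0.0282]
ee_rot: [-3.119, 0.376, 0.001]
wrist_force: [-0.9, 0.8, -0.4]
finger_gap: -0.0001
gripper_force: 0.3
```

apply_moves --pt "-1 0.008 0 0 0 0 0" --pt "-1 0.016 0 0 0 0 0" --pt "-1 0.024 0 0 0 0 0" --pt "-1 0.024 0 0 0 0 0"

```text
time: 14.0
tool_pos: [0.6313, -0.0035, 0.027]
ee_rot: [-3.117, 0.376, 0.032]
wrist_force: [-25.8, 5.2, 18.8]
finger_gap: 0.0001
gripper_force: 13.2
```

The force jumped to 26 N, so the lever is against its stop. I'll back off, rise, and check.

apply_moves --pt "-1 -0.04 0 0 0 0 0" --pt "-1 -0.12 0 0 0 0 0" --pt "-1 -0.2 0 -0.05 0 0 0" --pt "-1 -0.2 0 -0.15 0 0 0" --pt "-1 -0.2 0 -0.25 0 0 0" --pt "-1 -0.2 0 -0.35 0 0 0" --pt "-1 -0.2 0 -0.42 0 0 0" --pt "-1 -0.2 0 -0.42 0 0 0"

```text
time: 14.67
tool_pos: [0.5648, 0.0131, 0.2047]
ee_rot: [3.118, -0.377, 0.023]
wrist_force: [1.4, -0.3, 0.8]
finger_gap: 0.0002
gripper_force: 0.0
```

Run:
```python
from h import *
plan((*rig(125,-46),.22,76))
for c in ['scene','top']:
  im=arm.capture(c)
  if c=='top': cv2.imwrite('pics/s5.png',cv2.resize(im[110:280,200:400],None,fx=3.5,fy=3.5))
  for k in ['hasp_rod','lever_grip']: print(c,k,[(np.round(d['point'],3).tolist(),round(d['confidence'],2)) for d in arm.spot_point(c,k)])
```

```text
t 14.67 tcp [0.5648 0.0131 0.2047] yaw -13.8 F [ 1.4 -0.3  0.8] gap 0.0002 j6 1.63
[0.535, 0.327, -0.031, 0.01, -0.012, -1.497]
scene hasp_rod [([0.695, -0.147, 0.088], 0.85)]
scene lever_grip [([0.656, -0.007, 0.037], 0.82)]
top hasp_rod [([0.694, -0.15, 0.1], 0.77)]
top lever_grip [([0.651, -0.008, 0.042], 0.97)]
```

View pics/s5.png

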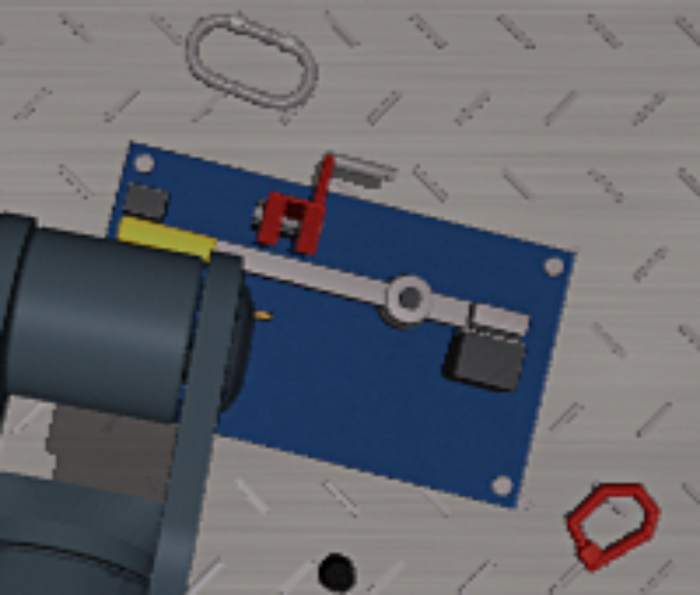

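The lever is home: the grip lies along the top bar at (165,240) touching the stop, the jaw is shut, and the hasp at (290,220) is upright. Next I'll go to the rod's +x side and fold the hasp down.

Run:
```python
from h import *
plan((*rig(112,-46),.21,-14),(*rig(112,-46),.076,-14))
```

```text
t 14.97 tcp [0.5595 0.0139 0.194 ] yaw -13.9 F [0.4 0.4 0.5] gap 0.0003 j6 1.63
[0.515, 0.325, -0.042, 0.0, 0.003, 0.002]
[0.517, 0.325, 0.293, 0.0, 0.003, 0.002]
```

apply_moves --pt "-1 0.04 0.03 -0.03 0 0 0" --pt "-1 0.11 0.07 -0.05 0 0 0" --pt "-1 0.19 0.12 -0.05 0 0 0" --pt "-1 0.27 0.17 -0.05 0 0 0" --pt "-1 0.35 0.22 -0.05 0 0 0" --pt "-1 0.43 0.27 -0.05 0 0 0" --pt "-1 0.5 0.32 -0.05 0 0 0" --pt "-1 0.516 0.325 -0.05 0 0 0" --pt "-1 0.516 0.325 -0.05 0 0 0"

```text
time: 15.72
tool_pos: [0.7301, -0.1636, 0.2131]
ee_rot: [-3.117, 0.382, 0.005]
wrist_force: [-0.3, 0.7, 0.1]
finger_gap: 0.0001
gripper_force: 0.0
```

Run:
```python
from h import *
plan((*rig(112,-46),.076,-14))
```

```text
t 15.72 tcp [ 0.7301 -0.1636  0.2131] yaw -14.0 F [-0.3  0.7  0.1] gap 0.0001 j6 1.44
[-0.004, -0.004, 0.343, -0.0, 0.003, 0.0]
```

apply_moves --pt "-1 0 0 0.08 0 0 0" --pt "-1 0 0 0.17 0 0 0" --pt "-1 0 0 0.25 0 0 0" --pt "-1 0 0 0.31 0 0 0" --pt "-1 0 0 0.343 0 0 0" --pt "-1 0 0 0.343 0 0 0"

```text
time: 16.22
tool_pos: [0.7266, -0.1598, 0.0738]
ee_rot: [-3.116, 0.377, 0.013]
wrist_force: [0.6, 0.3, -0.4]
finger_gap: -0.0001
gripper_force: 0.0
```

apply_moves --pt "-1 -0.03 0 0 0 0 0" --pt "-1 -0.055 0 0 0 0 0" --pt "-1 -0.08 0 0 0 0 0" --pt "-1 -0.105 0 0 0 0 0" --pt "-1 -0.13 0 0 0 0 0" --pt "-1 -0.155 0 0 0 0 0" --pt "-1 -0.18 0 0 0 0 0" --pt "-1 -0.2 0 0 0 0 0" --pt "-1 -0.22 0 0 0 0 0" --pt "-1 -0.235 0 0 0 0 0" --pt "-1 -0.24 0 0 0 0 0"

```text
time: 17.13
tool_pos: [0.6362, -0.1386, 0.0794]
ee_rot: [3.119, -0.379, 0.001]
wrist_force: [0.6, -0.0, -1.2]
finger_gap: 0.0001
gripper_force: 0.5
```

Run:
```python
from h import *
plan((*rig(8,-46),.078,-14))
for c in ['scene','top']:
  im=arm.capture(c)
  for k in ['hasp_rod','lever_grip']: print(c,k,[(np.round(d['point'],3).tolist(),round(d['confidence'],2)) for d in arm.spot_point(c,k)])
```

```text
t 17.13 tcp [ 0.6362 -0.1386  0.0794] yaw -13.9 F [ 0.6 -0.  -1.2] gap 0.0001 j6 1.42
[-0.022, 0.0, 0.003, 0.0, -0.0, 0.002]
scene hasp_rod [([0.625, -0.13, 0.1], 0.5)]
scene lever_grip [([0.656, -0.007, 0.034], 0.59), ([0.452, 0.28, 0.024], 0.24)]
top hasp_rod []
top lever_grip [([0.652, -0.004, 0.039], 0.61)]
```

apply_moves --pt "-1 -0.01 0 0 0 0 0" --pt "-1 -0.018 0 0 0 0 0" --pt "-1 -0.026 0 0 0 0 0" --pt "-1 -0.026 0 0 0 0 0"

```text
time: 17.77
tool_pos: [0.6278, -0.1367, 0.0792]
ee_rot: [3.118, -0.38, 0.008]
wrist_force: [6.7, -1.5, -4.4]
finger_gap: -0.0001
gripper_force: 3.7
```

apply_moves --pt "-1 -0.008 0 0 0 0 0" --pt "-1 -0.016 0 0 0 0 0" --pt "-1 -0.016 0 0 0 0 0"

```text
time: 18.02
tool_pos: [0.6273, -0.1365, 0.0802]
ee_rot: [3.116, -0.381, 0.035]
wrist_force: [26.9, -4.9, -13.3]
finger_gap: -0.0004
gripper_force: 14.0
```

The hasp is flat at its stop, with the rod at rig x -8. I'll back off, rise, and check.

apply_moves --pt "-1 0.03 0 0 0 0 0" --pt "-1 0.08 0 0 0 0 0" --pt "-1 0.12 0 -0.05 0 0 0" --pt "-1 0.12 0 -0.15 0 0 0" --pt "-1 0.12 0 -0.25 0 0 0" --pt "-1 0.12 -0.05 -0.35 0 0 0" --pt "-1 0.05 -0.1 -0.4 0 0 0" --pt "-1 -0.05 -0.2 -0.4 0 0 0" --pt "-1 -0.1 -0.3 -0.4 0 0 0" --pt "-1 -0.15 -0.4 -0.4 0 0 0" --pt "-1 -0.2 -0.5 -0.4 0 0 0" --pt "-1 -0.2 -0.5 -0.4 0 0 0"

```text
time: 19.02
tool_pos: [0.5887, 0.0819, 0.2389]
ee_rot: [-3.118, 0.375, 0.002]
wrist_force: [1.0, -1.0, 0.0]
finger_gap: -0.0
gripper_force: 0.0
```

Run:
```python
from h import *
plan()
for c in ['scene','top']:
  im=arm.capture(c)
  if c=='scene': cv2.imwrite('pics/s6.png',cv2.resize(im[60:320,90:350],None,fx=2.3,fy=2.3))
  for k in ['hasp_rod','lever_grip','stopper_mid','carabiner','clip','swivel']: print(c,k,[(np.round(d['point'],3).tolist(),round(d['confidence'],2)) for d in arm.spot_point(c,k)][:2])
```

```text
t 19.02 tcp [0.5887 0.0819 0.2389] yaw -13.7 F [ 1. -1.  0.] gap -0.0 j6 1.76
scene hasp_rod [([0.614, -0.13, 0.093], 0.82)]
scene lever_grip [([0.651, -0.005, 0.037], 0.85)]
scene stopper_mid [([0.453, 0.28, 0.028], 0.44), ([0.402, -0.137, 0.017], 0.41)]
scene carabiner [([0.793, -0.076, -0.002], 0.93)]
scene clip [([0.44, -0.346, -0.001], 0.54)]
scene swivel [([0.641, 0.321, -0.002], 0.58)]
top hasp_rod [([0.612, -0.131, 0.099], 0.9)]
top lever_grip [([0.65, -0.008, 0.039], 0.73)]
top stopper_mid [([0.452, 0.28, 0.029], 0.63), ([0.404, -0.138, 0.013], 0.6)]
top carabiner [([0.798, -0.077, -0.004], 0.87)]
top clip [([0.441, -0.348, -0.001], 0.63)]
top swivel [([0.641, 0.321, -0.003], 0.67)]
```

View pics/s6.png

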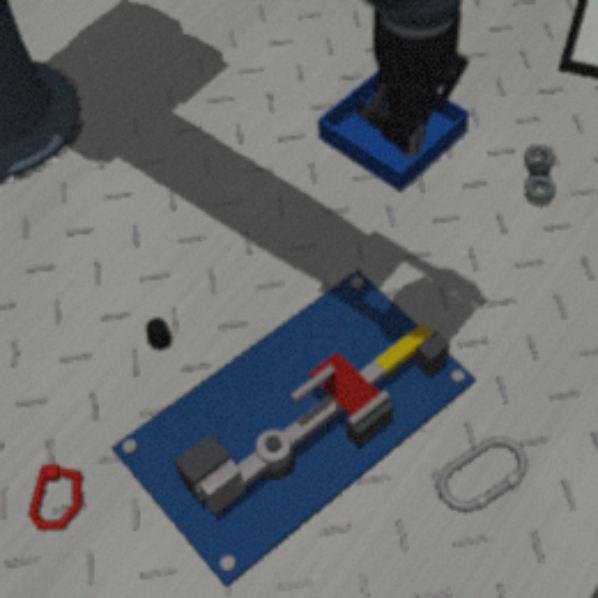

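The lever is home against the stop at (430,350) and the hasp lies flat over it at (345,385). The stopper is in the tray, and the carabiner, clip and swivel haven't moved.

```bash
python3 -c "
from station import arm
print(arm.close_job())"
```

```text
the job is handed in; nothing more can be done
None
```

The job is handed in at about 19 s: hasp folded back, stopper put in the blue tray, lever swept home against its stop and hasp folded down flat over it, with the carabiner, clip and swivel unmoved in the final camera check; no verdict was returned.

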